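# Bring the spare eyepiece round on the accessory carousel

## Robot

A 7-joint arm with a two-finger parallel gripper is mounted at the origin on a cart in front of the work surface, level with it; the furniture and walls round the work are solid. World frame = base frame: x ahead of the robot, y to its left, z up, the work surface at z = 0. Lengths are in m, angles in rad, forces in N, time in s.
With the tool pointing down it reaches from about 0.425 to 1.025 m from the base axis. Payload 3.6 kg.
Tool frame: the origin (TCP) lies at the very end of the fingers, on their centre line; the grasp point (between the pads) lies 19 mm behind it; z points along the fingers, y is the line along which they close (so a half turn about z gives the same grasp; the last joint's range is limited). The gripper opens to 85 mm and grips with 20 to 120 N. Pads are 22 mm wide; open, the fingers measure 114 mm over their backs; the gripper's body (76 mm by 85 mm) begins 54 mm behind the grasp point. The pads swing forward as they close: fully open they stand 13 mm farther back than shut.
Start: joints at [1.06, 0.591, 0.048, 1.609, -0.033, 0.943, -0.034], TCP at [0.294, -0.663, 0.231] pointing down, gripper open.
Joint ranges: [-2.69, 2.69], [-0.47, 2.24], [-1.27, 1.36], [0.19, 2.51], [-1.53, 4.68], [0.08, 2.07], [-3.09, 3.09]. Speed limits (rad/s): [2.57, 2.57, 3.14, 3.14, 3.14, 3.14, 3.14].

## Interface

Orientations are given as a 3x3 rotation matrix whose columns are the frame's x, y, z axes.
In Python, from rig import r gives the robot as it stands. The module is installed in compiled form; this text tells all that it offers.
- The arm moves only by the tool drive_tool, never from a script. Its argument "rows" is a list of rows, each a list of 7 numbers: the shift along the tool's x, y, z in cm, then the turn, a rotation vector about the tool's x, y, z in rad, then the opening, from 0 (shut) to 1 (fully open). A call has exactly 8 rows; each row shifts and turns the commanded pose from where the row before left it, along the tool's axes as they then stand; what a row does not reach is not made up. A row lasts 1/8 s, in which the tool goes at most 62.5 mm and 10.7 degrees, less where a joint would pass 70% of its speed; a pose out of reach is approached as far as the arm can. A call is refused whole if a number of a shift passes 6.25 or a number of a turn 0.188, either way. A call with a gripper value outside its range is refused whole. The fingers move at their own pace and stop on an object; "force" is the grip in N (left out, the last holds). Time passes only in rows, so rows that do not move let the fingers close, or fill a call up. It gives the time, the measured TCP pose, the force, the opening and the grip force at its end, in the units of the state.
- r.state(): the state, without advancing time (a new reading comes with each control period).
- r.camera(name): name is "scene" or "side" or "wrist"; returns (picture, depth): 480x640x3 uint8, red, green, blue; 480x640 float32, m along the optical axis (not along the pixel's ray), 0 where there is no reading.
- r.camera_params(name): a dict with "mtx" (3x3 intrinsics, pixels), "camera_from_world" (4x4, takes a point from world to camera coordinates); the wrist camera has in their place "T_tool_cam" (4x4, takes a point from camera to tool coordinates, whose origin is the TCP and whose axes are the flange's). Camera axes: x right, y up, looking along -z (the intrinsics and any distortion apply to the point x, -y, -z); pixel columns grow to the right and rows downward; lengths in m; the calibration is good to about 2 mm. A picture is of the moment at which its call begins: read the wrist's pose just before it. camera_params takes no time and is no camera call.
- r.close_job(): hands the job in; it is judged then, once.
The state is a dict: "time_s": time; "q": joint angles; "joint_vel": joint speeds; "joint_efforts": joint torques, N m; "position": TCP position; "tool_rot": TCP orientation; "contact_force": force on the tool from outside, world axes, zero at the start; "moment": the same for the moment, N m; "grip_width": finger opening in m; "grasp_force": force on a finger pad.
Only numpy, scipy, OpenCV 4.12 (cv2) and the standard library are available. Lean on these libraries where they do the work, as an engineer would, in place of code of your own. Each camera call takes 0.05 s, during which the arm holds its last target. There are 200 camera calls.

## Task

Slowly turn the covered accessory carousel by its crank post until the spare eyepiece (the tallest thing on the tray, not the flat dust cap) stands at the opening in the clear cover. Then lift the eyepiece out through the opening and stand it gently upright in the small round dark steel dish behind the carousel, and let go.

Things in the scene. Friction and masses are not known exactly. Their poses are not given: they have to be found in the camera images.
- eyepiece_mid (a point): The spare eyepiece: black round microscope eyepiece standing on its narrower barrel end, 37 mm in diameter at its wide upper part (narrower at the foot), 44 mm tall, 60 to 120 g, loose on the revolving tray in the compartment left or right of the opening. Point at its centre, half-way up. Its neighbours are a flat black dust cap (36 mm wide, 13 mm high), a thumb screw and a brass hose fitting.
- cover: Fixed carousel frame, 230 mm square; clear plate on top, 88 to 92 mm up. Origin: on the tray's turning axis at worktop height, z up. The opening is a notch in the plate: x -115 to -20 mm, y -65 to 65 mm. Tray: radius 100 mm, floor 23 mm up, rim and 4 dividers 10 mm above it; one thing in each of 4 compartments, 75 mm from the axis. A thing is at the opening when it lies straight along -x.
- post_mid (a point): Crank post fixed to the tray: upright black post, 16 mm in diameter, 102 to 150 mm above the worktop, on a steel arm above the cover, 92 mm from the turning axis. Point half-way up it. Moved round the axis it turns tray and things by the same angle, up to 2.3 rad either way; it starts opposite the opening. Takes 1 to 3 N, stays where left. Turn slowly and smoothly (0.05 m/s): the eyepiece can tip if jerked.
- dish: Small shallow round dish of dark steel, fixed to the worktop behind the carousel: outside diameter 72 mm, inside diameter 64 mm, rim 10 mm above the worktop, inner floor 4 mm above it. Origin: centre of its underside, at worktop height.
There are look-alikes about, which are no part of the job. Leave any red look-alike of the dish alone.

How it is judged:
On the way:
1. the eyepiece, standing on the tray and untouched by the fingers, has been brought round to the opening (x of eyepiece_mid in the frame of cover between -0.1 and -0.05 m and y of eyepiece_mid in the frame of cover between -0.025 and 0.025 m and height (world z) of eyepiece_mid below 0.05 m and contact force between the fingers and eyepiece below 0.1 N), for 0.2 s.
At the end, for the whole second after the job is handed in: The eyepiece stands upright (within 8 degrees) and at rest inside the dish, on its floor, its centre within 18 mm of the dish's centre, released (horizontal distance between eyepiece_mid and dish below 0.018 m and height (world z) of eyepiece_mid between 0.021 and 0.031 m and angle between eyepiece_mid's own z axis and vertical below 0.15 rad and linear speed of eyepiece below 0.02 m/s); the robot touches nothing.
It fails at once if the eyepiece is tipped by more than 40 degrees (angle between eyepiece_mid's own z axis and vertical above 0.7 rad).
It fails at once if the eyepiece is dropped instead of being set down (contact force between the fingers and eyepiece below 0.05 N and linear speed of eyepiece above 0.6 m/s).
It also fails if it takes over 58 s, if anything falls off the work surface, if the arm or the gripper's body presses on something with over 40 N, if the wrist force passes 120 N, or if a joint passes its speed limit or range.

## Working session

There is one attempt and no reset: what is moved stays moved. The work goes in short steps, Python scripts to look and compute and a tool call to move; the robot and the scene stay as the last step left them, time stands still between calls to the robot, and variables do not carry over. Pictures are saved under pics/ and viewed, at most 10 in all, crops included, and the job is handed in when it is done.

Besides the shell and the picture viewer there is one more tool, called after ">>>" as name(argument=value, ...) on one line, values as JSON. drive_tool: Moves the arm, as the interface text tells. Its arguments: {"type":"object","properties":{"rows":{"type":"array"},"force":{"type":"number"}},"required":["rows"]}

```bash
mkdir -p pics
cat > h.py <<'E'
from rig import r
import numpy as np, cv2
def shot(n,f):
    s=r.state(); im,d=r.camera(n); cv2.imwrite(f'pics/{f}.png',im[:,:,::-1]); np.savez(f'pics/{f}.npz',im=im,d=d,pos=s['position'],rot=s['tool_rot']); return im,d
def world(n,f,px):
    z=np.load(f'pics/{f}.npz'); d=z['d']; p=r.camera_params(n); K=np.array(p['mtx']); out=[]
    for u,v in px:
        w=d[int(v)-1:int(v)+2,int(u)-1:int(u)+2]; w=w[w>0]; dd=np.median(w) if len(w) else 0
        q=np.linalg.inv(K)@[u,v,1]*dd; c=np.array([q[0],-q[1],-q[2],1])
        if n=='wrist':
            t=np.array(p['T_tool_cam'])@c; out.append(z['pos']+z['rot']@t[:3])
        else: out.append((np.linalg.inv(p['camera_from_world'])@c)[:3])
    return np.round(out,4)
E
python3 - <<'E'
from h import *
np.set_printoptions(precision=4,suppress=True)
for n in ('scene','side'): 
    shot(n,n+'0'); print(r.camera_params(n))
print(r.camera_params('wrist')); print(r.state())
E
```

```text
{'mtx': array([[477.4362,   0.    , 317.1484],
       [  0.    , 477.4362, 237.9588],
       [  0.    ,   0.    ,   1.    ]]), 'camera_from_world': array([[-0.8711, -0.491 , -0.0048,  0.3748],
       [ 0.2011, -0.3656,  0.9088, -0.2507],
       [-0.448 ,  0.7907,  0.4172, -0.5905],
       [ 0.    ,  0.    ,  0.    ,  1.    ]])}
{'mtx': array([[537.8188,   0.    , 319.1801],
       [  0.    , 537.8188, 237.4171],
       [  0.    ,   0.    ,   1.    ]]), 'camera_from_world': array([[-0.9889, -0.1477,  0.018 ,  0.491 ],
       [ 0.0905, -0.5013,  0.8605, -0.1883],
       [-0.1181,  0.8525,  0.5091, -0.9704],
       [ 0.    ,  0.    ,  0.    ,  1.    ]])}
{'mtx': array([[377.0313,   0.    , 316.4204],
       [  0.    , 377.0313, 241.4719],
       [  0.    ,   0.    ,   1.    ]]), 'T_tool_cam': array([[ 0.0002,  0.9506,  0.3105,  0.0789],
       [ 1.    , -0.0001, -0.0004, -0.    ],
       [-0.0003,  0.3105, -0.9506, -0.1417],
       [ 0.    ,  0.    ,  0.    ,  1.    ]])}
{'time_s': 0.1, 'q': array([ 1.0605,  0.5921,  0.0483,  1.6097, -0.0333,  0.9427, -0.0337]), 'joint_vel': array([-0.0008, -0.0021,  0.0001, -0.0037, -0.0001,  0.0011, -0.0012]), 'joint_efforts': array([  0.0056, -54.9989,   1.5535, -19.8824,   0.0097,   0.0038,
         0.    ]), 'position': array([ 0.2932, -0.6622,  0.2302]), 'tool_rot': array([[ 0.9144,  0.4049, -0.001 ],
       [ 0.4049, -0.9143,  0.0019],
       [-0.0001, -0.0021, -1.    ]]), 'contact_force': array([-0.5882,  0.3222,  0.0556]), 'moment': array([-0.018 , -0.0591,  0.0032]), 'grasp_force': 0.0, 'grip_width': 0.08529399420736473}
```

View pics/scene0.png

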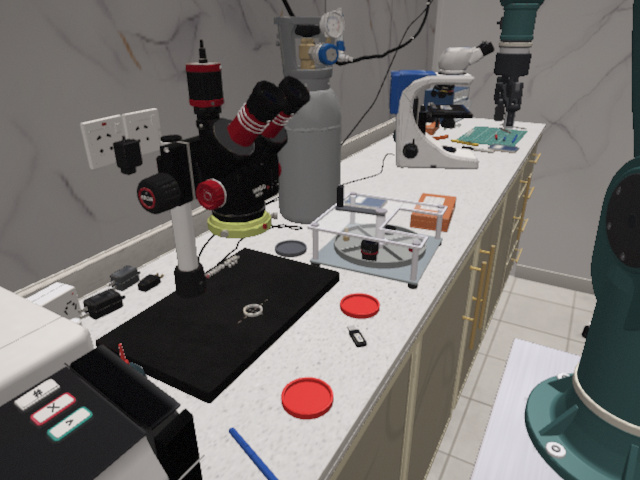

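View pics/side0.png

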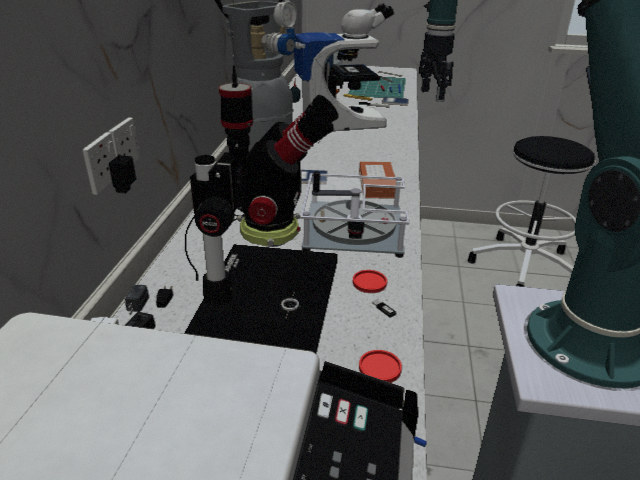

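Scene view: carousel around (375,240), post at (340,196), eyepiece at (370,250), dark dish at (291,248). Next, an enlarged crop.

Run:
```python
from h import *
im=cv2.imread('pics/scene0.png')[170:290,270:450]; cv2.imwrite('pics/c1.png',cv2.resize(im,None,fx=4.4,fy=4.4,interpolation=cv2.INTER_CUBIC))
print(world('scene','scene0',[(291,248),(283,248),(299,248),(291,244),(291,252),(340,190),(340,196),(340,203),(370,250),(370,243),(380,220)]))
# dish points: 
z=np.load('pics/scene0.npz');P=world('scene','scene0',[(u,v) for v in range(236,258) for u in range(272,310)])
```

```text
[[ 0.642  -0.2556  0.0061]
 [ 0.6587 -0.2481  0.0054]
 [ 0.626  -0.264   0.0063]
 [ 0.6531 -0.2732  0.0062]
 [ 0.624  -0.2275  0.0125]
 [ 0.5484 -0.3108  0.1426]
 [ 0.5492 -0.3127  0.1282]
 [ 0.5485 -0.3119  0.1125]
 [ 0.4434 -0.2394  0.055 ]
 [ 0.4467 -0.2457  0.0671]
 [ 0.4522 -0.3074  0.0935]]
```

View pics/c1.png

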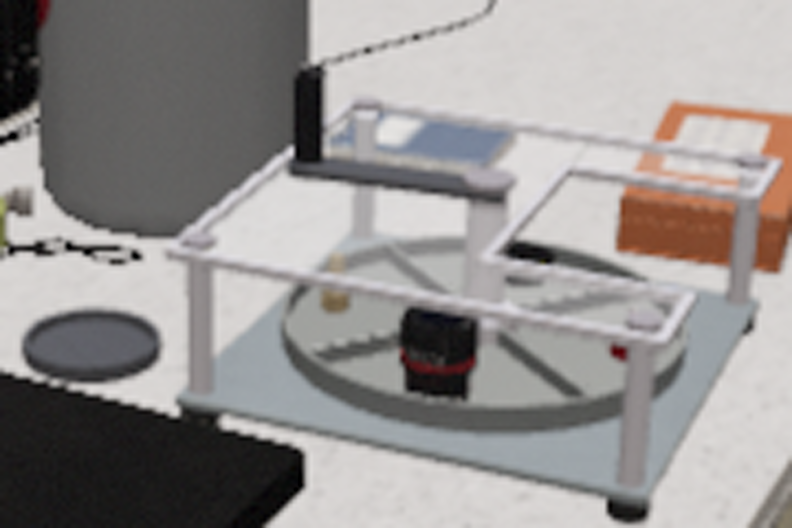

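Run:
```python
from h import *
p=r.camera_params('scene');K=p['mtx'];T=np.linalg.inv(p['camera_from_world'])
def ray(u,v,z):
    q=np.linalg.inv(K)@[u,v,1]; d=T[:3,:3]@[q[0],-q[1],-q[2]]; o=T[:3,3]; return o+d*(z-o[2])/d[2]
c=lambda u,v:(270+(u+.5)/4.4-.5,170+(v+.5)/4.4-.5)
pl=[(200,240),(645,318),(750,160),(366,105)]
C=[ray(*c(*a),.094) for a in pl]; print(np.round(C,4)); print('mean',np.mean(C,0))
for i in range(4): print(np.linalg.norm(C[i]-C[i-1]), np.degrees(np.arctan2(*(C[i]-C[i-1])[[1,0]])))
print('hub',ray(*c(488,180),.102))
print('post top',ray(*c(310,68),.150),'base',ray(*c(307,160),.102))
print('eye',ray(*c(438,345),.052),'dustcap',ray(*c(527,254),.033))
print('dish L R', ray(*c(23,340),.01),ray(*c(160,340),.01),'T B',ray(*c(92,310),.01),ray(*c(92,372),.01))
# obstacles near
d=np.load('pics/scene0.npz')['d']; v,u=np.mgrid[0:480,0:640]; q=np.stack([(u-K[0,2])/K[0,0]*d,-(v-K[1,2])/K[1,1]*d,-d],-1); W=q@T[:3,:3].T+T[:3,3]
m=(d>0)&(abs(W[...,0]-.64)<.2)&(abs(W[...,1]+.25)<.2)&(W[...,2]>.05); W=W[m]
for lo,hi in((.05,.1),(.1,.16),(.16,.25),(.25,.4),(.4,.6)):
    w=W[(W[:,2]>lo)&(W[:,2]<hi)]; dd=np.hypot(w[:,0]-.64,w[:,1]+.25); o=np.argsort(dd); print(lo,len(w),np.round(w[o[:200:40]],3).tolist())
    g,n=np.unique(np.round(w[:,:2]/.05).astype(int),axis=0,return_counts=True); print([(round(a*.05,2),round(b*.05,2),k) for (a,b),k in zip(g.tolist(),n.tolist()) if k>5])
```

```text
[[ 0.5595 -0.2217  0.094 ]
 [ 0.3507 -0.2391  0.094 ]
 [ 0.3657 -0.4467  0.094 ]
 [ 0.5733 -0.4293  0.094 ]]
mean [ 0.46232572 -0.3342086   0.094     ]
0.20804880954523752 93.79413338677703
0.20955645328682368 -175.2401970416364
0.20820306275977565 -85.85801366462124
0.20829520823680503 4.807031908991828
hub [ 0.4641648  -0.33779063  0.102     ]
post top [ 0.55332624 -0.32052497  0.15      ] base [ 0.55385643 -0.3198736   0.102     ]
eye [ 0.45093246 -0.25260587  0.052     ] dustcap [ 0.46952594 -0.4133136   0.033     ]
dish L R [ 0.67254738 -0.23614343  0.01      ] [ 0.61114882 -0.26994575  0.01      ] T B [ 0.66110839 -0.28400079  0.01      ] [ 0.62206321 -0.22226174  0.01      ]
0.05 3666 [[0.572, -0.252, 0.094], [0.563, -0.241, 0.093], [0.56, -0.27, 0.095], [0.565, -0.207, 0.092], [0.559, -0.286, 0.094]]
[(0.45, -0.45, 60), (0.45, -0.4, 126), (0.45, -0.35, 78), (0.45, -0.3, 164), (0.45, -0.25, 326), (0.45, -0.2, 77), (0.5, -0.45, 74), (0.5, -0.4, 165), (0.5, -0.35, 52), (0.5, -0.3, 227), (0.5, -0.25, 236), (0.5, -0.2, 117), (0.55, -0.45, 63), (0.55, -0.4, 158), (0.55, -0.35, 65),
[... 640 characters left out ...]
-0.45, 317), (0.65, -0.4, 560), (0.7, -0.4, 781), (0.75, -0.4, 198)]
0.25 3116 [[0.691, -0.389, 0.251], [0.696, -0.389, 0.26], [0.712, -0.383, 0.255], [0.689, -0.394, 0.257], [0.675, -0.399, 0.262]]
[(0.5, -0.1, 90), (0.5, -0.05, 401), (0.55, -0.1, 123), (0.55, -0.05, 429), (0.6, -0.45, 7), (0.65, -0.45, 529), (0.65, -0.4, 468), (0.7, -0.45, 153), (0.7, -0.4, 735), (0.75, -0.45, 6), (0.75, -0.4, 175)]
0.4 1876 [[0.645, -0.401, 0.401], [0.641, -0.408, 0.413], [0.703, -0.396, 0.472], [0.715, -0.392, 0.476], [0.716, -0.394, 0.47]]
[(0.6, -0.45, 28), (0.65, -0.45, 423), (0.65, -0.4, 250), (0.7, -0.45, 290), (0.7, -0.4, 390), (0.75, -0.45, 32), (0.75, -0.4, 443), (0.8, -0.45, 10), (0.8, -0.4, 6)]
```

Run:
```python
from h import *
for n in('scene','side'):
    p=r.camera_params(n);K=p['mtx'];T=np.linalg.inv(p['camera_from_world'])
    d=np.load(f'pics/{n}0.npz')['d']; v,u=np.mgrid[0:480,0:640]; q=np.stack([(u-K[0,2])/K[0,0]*d,-(v-K[1,2])/K[1,1]*d,-d],-1); W=q@T[:3,:3].T+T[:3,3]
    m=(d>0)&(W[...,0]>.35)&(W[...,0]<.8)&(abs(W[...,1]+.08)<.14)&(W[...,2]>.11); W=W[m]
    for lo in np.arange(.1,.6,.05):
        w=W[(W[:,2]>lo)&(W[:,2]<lo+.05)]; 
        if len(w)>20: print(n,round(lo,2),len(w),'x',np.percentile(w[:,0],[1,99]).round(3),'y',np.percentile(w[:,1],[1,99]).round(3), 'min y pt',w[w[:,1].argmin()].round(3))
```

```text
scene 0.1 439 x [0.671 0.7  ] y [0.001 0.03 ] min y pt [ 0.677 -0.001  0.141]
scene 0.15 2131 x [0.541 0.695] y [-0.065  0.036] min y pt [ 0.548 -0.07   0.174]
scene 0.2 2426 x [0.542 0.645] y [-0.107  0.057] min y pt [ 0.567 -0.116  0.233]
scene 0.25 3677 x [0.534 0.698] y [-0.076  0.058] min y pt [ 0.568 -0.112  0.25 ]
scene 0.3 3621 x [0.505 0.693] y [-0.091  0.056] min y pt [ 0.549 -0.106  0.312]
scene 0.35 3238 x [0.48  0.656] y [-0.078  0.027] min y pt [ 0.497 -0.084  0.386]
scene 0.4 618 x [0.511 0.661] y [-0.044 -0.   ] min y pt [ 0.513 -0.063  0.401]
side 0.1 360 x [0.673 0.704] y [0.013 0.033] min y pt [0.675 0.008 0.122]
side 0.15 1505 x [0.542 0.699] y [-0.063  0.039] min y pt [ 0.554 -0.069  0.173]
side 0.2 1459 x [0.544 0.712] y [-0.067  0.06 ] min y pt [ 0.545 -0.072  0.24 ]
side 0.25 2765 x [0.536 0.711] y [-0.061  0.06 ] min y pt [ 0.545 -0.072  0.252]
side 0.3 3415 x [0.516 0.698] y [-0.078  0.057] min y pt [ 0.573 -0.099  0.334]
side 0.35 2463 x [0.483 0.663] y [-0.075  0.029] min y pt [ 0.495 -0.08   0.38 ]
side 0.4 600 x [0.617 0.666] y [-0.047  0.002] min y pt [ 0.515 -0.06   0.4  ]
```

>>> drive_tool(rows=[[0, 0, 0, 0, 0, 0.14, 1], [0, 0, 0, 0, 0, 0.14, 1], [4, -4, 0, 0, 0, 0, 1], [4, -4, 0, 0, 0, 0, 1], [4, -4, 0, 0, 0, 0, 1], [4, -4, 0, 0, 0, 0, 1], [4, -4, 0, 0, 0, 0, 0.7], [2, -2, 0, 0, 0, 0, 0.5]], force=20)

```text
time_s: 1.1
position: [0.4841, -0.4106, 0.2308]
tool_rot: [[0.99, 0.142, 0.0], [0.142, -0.99, 0.002], [0.001, -0.002, -1.0]]
contact_force: [-0.2, -1.0, 0.4]
grip_width: 0.0518
grasp_force: 0.0
```

```bash
cat >> h.py <<'E'
def delta(tgt,yaw=None):
    s=r.state(); R=np.array(s['tool_rot']); d=R.T@(np.array(tgt)-s['position'])*100
    y=np.arctan2(R[1,0],R[0,0]); print('t',s['time_s'],'pos',np.round(s['position'],4),'yaw',np.round(np.degrees(y),1),'shift cm',d.round(2), 'z', R[:,2].round(3),'q',np.round(s['q'],2),'F',np.round(s['contact_force'],1))
    if yaw is not None: print('turn z',-np.radians((yaw-np.degrees(y)+180)%360-180))
E
python3 - <<'E'
from h import *
delta([.5536,-.3202,.118],8); shot('wrist','w1')
E
```

```text
t 1.1 pos [ 0.4841 -0.4106  0.2308] yaw 8.2 shift cm [ 8.15 -7.93 11.3 ] z [ 0.     0.002 -1.   ] q [ 0.56  0.48  0.1   1.82 -0.07  0.84 -0.73] F [-0.2 -1.   0.4]
turn z 0.002662871454624382
```

View pics/w1.png

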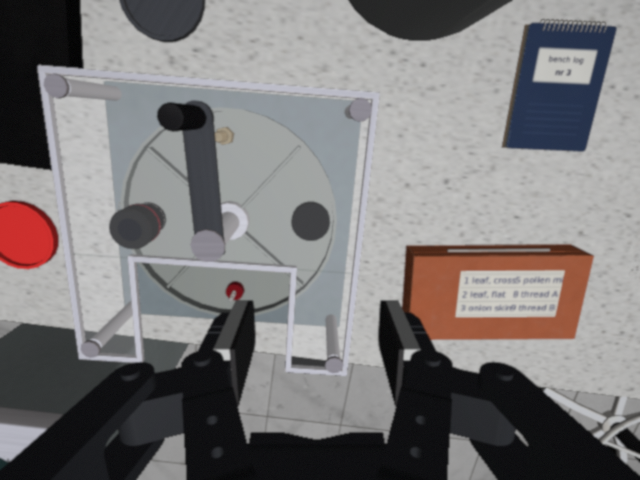

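The wrist view shows the carousel from above: post top at (172,117), hub (207,243), corner caps (57,84), (360,110), (333,364), (92,347), eyepiece top at (130,228), dish top-left.

```bash
cat >> h.py <<'E'
def wray(f,u,v,z):
    p=r.camera_params('wrist');K=p['mtx'];T=np.array(p['T_tool_cam']);s=np.load(f'pics/{f}.npz')
    q=np.linalg.inv(K)@[u,v,1]; d=s['rot']@T[:3,:3]@[q[0],-q[1],-q[2]]; o=s['pos']+s['rot']@T[:3,3]; return (o+d*(z-o[2])/d[2]).round(4)
E
python3 - <<'E'
from h import *
w=lambda u,v,z:wray('w1',u,v,z)
C=np.array([w(57,84,.094),w(360,110,.094),w(333,364,.094),w(92,347,.094)]);print(C,C.mean(0))
for i in range(4): print(np.degrees(np.arctan2(*(C[i]-C[i-1])[[1,0]])).round(1),np.linalg.norm(C[i]-C[i-1]).round(3))
print('hub',w(207,243,.104),'post',w(172,117,.15),'post',world('wrist','w1',[(172,117),(207,243),(128,230),(311,220)]),'eye',w(128,230,.067),'cap',w(311,220,.036))
E
```

```text
[[ 0.5593 -0.2203  0.094 ]
 [ 0.5721 -0.4286  0.094 ]
 [ 0.3636 -0.4423  0.094 ]
 [ 0.3509 -0.2355  0.094 ]] [ 0.461475 -0.331675  0.094   ]
4.2 0.209
-86.5 0.209
-176.2 0.209
93.5 0.207
hub [ 0.4627 -0.3306  0.104 ] post [ 0.5515 -0.3191  0.15  ] post [[ 0.5515 -0.3189  0.1493]
 [ 0.4629 -0.3308  0.1047]
 [ 0.4596 -0.2657  0.0907]
 [ 0.488  -0.4057  0.0911]] eye [ 0.451  -0.2544  0.067 ] cap [ 0.4735 -0.4069  0.036 ]
```

>>> drive_tool(rows=[[2.67, -2.68, 0, 0, 0, 0, 0.5], [2.67, -2.68, 0, 0, 0, 0, 0.5], [2.67, -2.68, 0, 0, 0, 0, 0.5], [0, 0, 3, 0, 0, 0, 0.5], [0, 0, 3, 0, 0, 0, 0.5], [0, 0, 3, 0, 0, 0, 0.5], [0, 0, 2, 0, 0, 0, 0.5], [0, 0, 0.3, 0, 0, 0, 0.5]])

```text
time_s: 2.15
position: [0.5487, -0.3242, 0.1168]
tool_rot: [[0.991, 0.136, -0.003], [0.136, -0.991, 0.001], [-0.003, -0.002, -1.0]]
contact_force: [-0.3, 0.1, -1.0]
grip_width: 0.0429
grasp_force: 0.0
```

>>> drive_tool(rows=[[0, 0, 0, 0, 0, 0, 0.35], [0, 0, 0, 0, 0, 0, 0.28], [0, 0, 0, 0, 0, 0, 0.22], [0, 0, 0, 0, 0, 0, 0.18], [0, 0, 0, 0, 0, 0, 0.14], [0, 0, 0, 0, 0, 0, 0.1], [0, 0, 0, 0, 0, 0, 0.1], [0, 0, 0, 0, 0, 0, 0.1]], force=20)

```text
time_s: 3.15
position: [0.5505, -0.3249, 0.1193]
tool_rot: [[0.991, 0.136, 0.002], [0.136, -0.991, -0.001], [0.001, 0.001, -1.0]]
contact_force: [-0.5, 1.0, 5.7]
grip_width: 0.0154
grasp_force: 19.6
```

Run:
```python
from h import *
delta([.552,-.3195,.118],8.2); s=r.state(); print(s['grip_width'],s['grasp_force'])
```

```text
t 3.15 pos [ 0.5505 -0.3249  0.1193] yaw 7.8 shift cm [ 0.22 -0.51  0.13] z [ 0.002 -0.001 -1.   ] q [ 0.41  0.62  0.08  1.89 -0.08  0.63 -0.9 ] F [-0.5  1.   5.7]
turn z -0.006563710717271499
0.015411543725999012 19.642807336058468
```

>>> drive_tool(rows=[[0, -0.14, 0, 0, 0, -0.015, 0.1], [0, -0.28, 0, 0, 0, -0.03, 0.1], [-0.01, -0.46, 0, 0, 0, -0.05, 0.1], [-0.01, -0.46, 0, 0, 0, -0.05, 0.1], [-0.01, -0.46, 0, 0, 0, -0.05, 0.1], [-0.01, -0.46, 0, 0, 0, -0.05, 0.1], [-0.01, -0.46, 0, 0, 0, -0.05, 0.1], [-0.01, -0.46, 0, 0, 0, -0.05, 0.1]])

```text
time_s: 4.15
position: [0.543, -0.2943, 0.1193]
tool_rot: [[0.884, 0.467, 0.005], [0.467, -0.884, -0.001], [0.004, 0.004, -1.0]]
contact_force: [4.4, 0.0, 4.6]
grip_width: 0.0151
grasp_force: 19.7
```

```bash
cat >> h.py <<'E'
def crank():
    s=r.state(); v=np.array(s['position'])[:2]-[.462,-.3325]; print('R',np.hypot(*v).round(4),'ang',np.degrees(np.arctan2(v[1],v[0])).round(1),s['grip_width'],s['grasp_force'])
E
python3 - <<'E'
from h import *
delta([.462,-.3325,.118]); crank()
E
```

```text
t 4.15 pos [ 0.543  -0.2943  0.1193] yaw 27.8 shift cm [-8.95 -0.4   0.09] z [ 0.005 -0.001 -1.   ] q [ 0.44  0.6  -0.02  1.94  0.02  0.6  -0.68] F [4.4 0.  4.6]
R 0.0895 ang 25.3 0.015143050938051359 19.705184540944174
```

>>> drive_tool(rows=[[-0.01, -0.46, 0, 0, 0, -0.05, 0.1], [-0.01, -0.46, 0, 0, 0, -0.05, 0.1], [-0.01, -0.46, 0, 0, 0, -0.05, 0.1], [-0.01, -0.46, 0, 0, 0, -0.05, 0.1], [-0.01, -0.46, 0, 0, 0, -0.05, 0.1], [-0.01, -0.46, 0, 0, 0, -0.05, 0.1], [-0.01, -0.46, 0, 0, 0, -0.05, 0.1], [-0.01, -0.46, 0, 0, 0, -0.05, 0.1]])

```text
time_s: 5.15
position: [0.5212, -0.2643, 0.1193]
tool_rot: [[0.631, 0.776, 0.007], [0.776, -0.631, -0.0], [0.004, 0.006, -1.0]]
contact_force: [5.9, 3.3, 4.6]
grip_width: 0.0157
grasp_force: 19.9
```

Run:
```python
from h import *
delta([.462,-.3325,.118]); crank()
```

```text
t 5.15 pos [ 0.5212 -0.2643  0.1193] yaw 50.9 shift cm [-9.02 -0.29  0.08] z [ 0.007 -0.    -1.   ] q [ 0.49  0.57 -0.13  2.01  0.13  0.56 -0.41] F [5.9 3.3 4.6]
R 0.0903 ang 49.0 0.01570124983605312 19.90427964599803
```

>>> drive_tool(rows=[[0.02, -0.47, 0, 0, 0, -0.05, 0.1], [0.02, -0.47, 0, 0, 0, -0.05, 0.1], [0, -0.47, 0, 0, 0, -0.05, 0.1], [0, -0.47, 0, 0, 0, -0.05, 0.1], [0, -0.47, 0, 0, 0, -0.05, 0.1], [0, -0.47, 0, 0, 0, -0.05, 0.1], [0, -0.47, 0, 0, 0, -0.05, 0.1], [0, -0.47, 0, 0, 0, -0.05, 0.1]])

```text
time_s: 6.15
position: [0.488, -0.2456, 0.1192]
tool_rot: [[0.279, 0.96, 0.005], [0.96, -0.279, 0.0], [0.002, 0.005, -1.0]]
contact_force: [4.0, 3.1, 7.2]
grip_width: 0.0156
grasp_force: 20.2
```

Run:
```python
from h import *
delta([.462,-.3325,.118]); crank()
```

```text
t 6.15 pos [ 0.488  -0.2456  0.1192] yaw 73.8 shift cm [-9.07 -0.07  0.1 ] z [ 0.005  0.    -1.   ] q [ 0.56  0.54 -0.24  2.09  0.24  0.53 -0.13] F [4.  3.1 7.2]
R 0.0907 ang 73.4 0.015594308853208163 20.17919991281815
```

>>> drive_tool(rows=[[0, -0.47, 0, 0, 0, -0.05, 0.1], [0, -0.47, 0, 0, 0, -0.05, 0.1], [0, -0.47, 0, 0, 0, -0.05, 0.1], [0, -0.47, 0, 0, 0, -0.05, 0.1], [0, -0.47, 0, 0, 0, -0.05, 0.1], [0, -0.4, 0, 0, 0, -0.043, 0.1], [0, -0.22, 0, 0, 0, -0.024, 0.1], [0, -0.1, 0, 0, 0, -0.01, 0.1]])

```text
time_s: 7.15
position: [0.4567, -0.2415, 0.1192]
tool_rot: [[-0.043, 0.999, 0.004], [0.999, 0.043, 0.0], [-0.0, 0.004, -1.0]]
contact_force: [3.6, 2.2, 9.2]
grip_width: 0.0153
grasp_force: 20.3
```

>>> drive_tool(rows=[[0, 0, 0, 0, 0, 0, 0.14], [0, 0, 0, 0, 0, 0, 0.2], [0, 0, 0, 0, 0, 0, 0.3], [0, 0, 0, 0, 0, 0, 0.4], [0, 0, -1.5, 0, 0, 0, 0.5], [0, 0, -3, 0, 0, 0, 0.5], [0, 0, -4, 0, 0, 0, 0.5], [0, 0, -3.5, 0, 0, 0, 0.5]])

```text
time_s: 8.15
position: [0.4548, -0.2425, 0.2405]
tool_rot: [[-0.038, 0.999, 0.001], [0.999, 0.038, -0.0], [-0.0, 0.001, -1.0]]
contact_force: [0.4, -0.3, -0.1]
grip_width: 0.0431
grasp_force: 0.0
```

Run:
```python
from h import *
delta([.387,-.338,.23],4); shot('wrist','w2')
```

```text
t 8.15 pos [ 0.4548 -0.2425  0.2405] yaw 92.2 shift cm [-9.28 -7.14  1.05] z [ 0.001 -0.    -1.   ] q [ 0.74  0.34 -0.43  2.05  0.2   0.78  0.23] F [ 0.4 -0.3 -0.1]
turn z 1.539115841862814
```

View pics/w2.png

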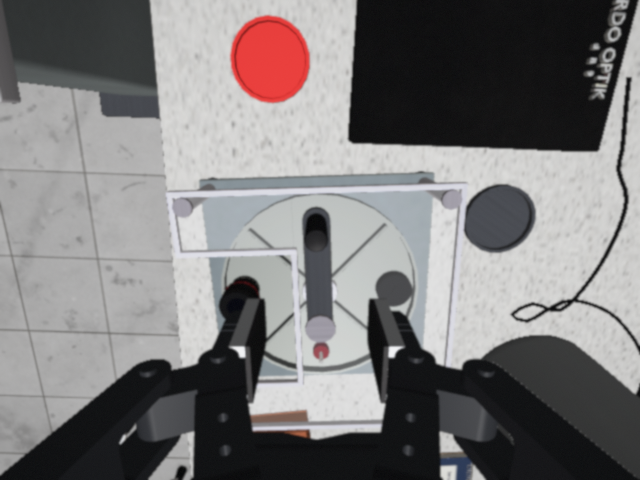

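Eyepiece stands at the opening with its top at about (239,298), standing; hub cap at (320,328); dish centre at (499,218), clearly the dark one.

Run:
```python
from h import *
w=lambda u,v,z:wray('w2',u,v,z)
print('eye',w(239,299,.067),'hub',w(320,328,.104),'dish',w(499,218,.01),w(464,218,.01),w(535,218,.01),w(499,184,.01),w(499,251,.01))
im=cv2.imread('pics/w2.png')[250:350,200:300]; cv2.imwrite('pics/c2.png',cv2.resize(im,None,fx=5,fy=5,interpolation=cv2.INTER_CUBIC))
s=w(239,299,.067); a=np.array([.462,-.332]); v=s[:2]-a; print(np.hypot(*v),np.degrees(np.arctan2(v[1],v[0])))
```

```text
eye [ 0.3857 -0.3249  0.067 ] hub [ 0.4606 -0.3303  0.104 ] dish [ 0.6406 -0.2526  0.01  ] [ 0.605 -0.254  0.01 ] [ 0.6772 -0.2512  0.01  ] [ 0.6341 -0.2182  0.01  ] [ 0.6473 -0.288   0.01  ]
0.07662962873458284 174.68372297359028
```

View pics/c2.png

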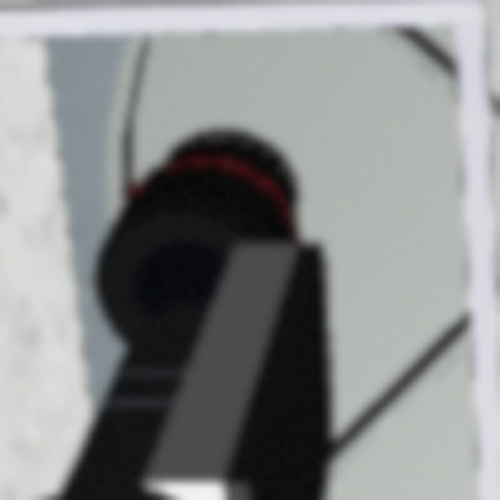

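>>> drive_tool(rows=[[-1, 0, 0, 0, 0, 0.18, 0.5], [-1, 0, 0, 0, 0, 0.18, 0.6], [-1, 0, 0, 0, 0, 0.18, 0.6], [-1, 0, 0, 0, 0, 0.18, 0.6], [-1, 0, 0, 0, 0, 0.18, 0.6], [-1, 0, 0, 0, 0, 0.18, 0.6], [-1, 0, 0, 0, 0, 0.18, 0.6], [-1, 0, 0, 0, 0, 0.18, 0.6]])

```text
time_s: 9.2
position: [0.4136, -0.3035, 0.239]
tool_rot: [[0.987, 0.162, 0.001], [0.162, -0.987, 0.0], [0.001, 0.0, -1.0]]
contact_force: [0.4, -0.0, -0.2]
grip_width: 0.0511
grasp_force: 0.0
```

Run:
```python
from h import *
e=wray('w2',236,304,.067); print(e); delta([e[0]-.0,e[1],.20],4)
```

```text
[ 0.3837 -0.3305  0.067 ]
t 9.2 pos [ 0.4136 -0.3035  0.239 ] yaw 9.3 shift cm [-3.39  2.18  3.89] z [ 0.001  0.    -1.   ] q [ 0.59  0.32 -0.06  2.07  0.03  0.75 -0.89] F [ 0.4 -0.  -0.2]
turn z 0.09304864508920428
```

>>> drive_tool(rows=[[-0.5, 0.4, 0, 0, 0, 0.09, 0.65], [-1, 0.6, 0, 0, 0, 0, 0.65], [-1, 0.5, 0, 0, 0, 0, 0.65], [-0.6, 0.4, 1, 0, 0, 0, 0.65], [0, 0, 1.5, 0, 0, 0, 0.65], [0, 0, 1.5, 0, 0, 0, 0.65], [0, 0, 0, 0, 0, 0, 0.65], [0, 0, 0, 0, 0, 0, 0.65]])

```text
time_s: 10.2
position: [0.3853, -0.325, 0.198]
tool_rot: [[0.997, 0.079, -0.0], [0.079, -0.997, 0.0], [-0.0, -0.0, -1.0]]
contact_force: [-0.0, 1.0, -0.4]
grip_width: 0.0554
grasp_force: 0.0
```

Run:
```python
from h import *
delta([.3837,-.3305,.036],4); shot('wrist','w3')
```

```text
t 10.2 pos [ 0.3853 -0.325   0.198 ] yaw 4.6 shift cm [-0.2   0.54 16.2 ] z [-0.  0. -1.] q [ 0.63  0.36 -0.03  2.13  0.02  0.65 -0.9 ] F [-0.   1.  -0.4]
turn z 0.009700039582488914
```

View pics/w3.png

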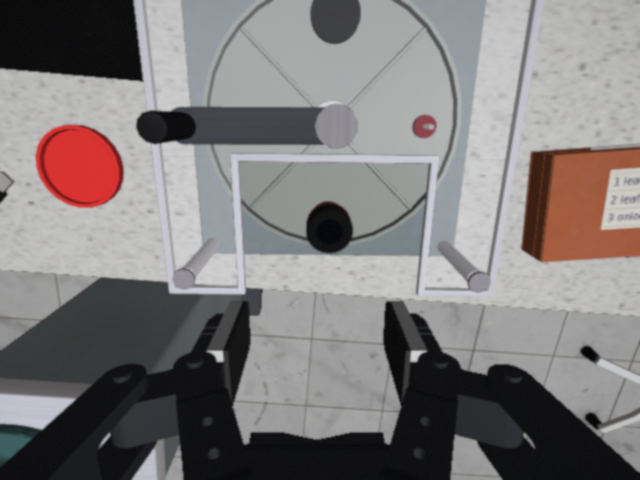

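Eyepiece is upright in the notch, top centre at (330,229); hub cap (336,125); notch edges at columns 240 and 430.

Run:
```python
from h import *
e=wray('w3',330,229,.067); print(e,world('wrist','w3',[(330,229),(330,215)]),wray('w3',240,220,.092),wray('w3',431,220,.092)); delta([e[0],e[1],.036],4)
c=np.cos(np.radians(4));s=np.sin(np.radians(4)); v=e[:2]-[.462,-.332]; print('cover frame',v[0]*c+v[1]*s,-v[0]*s+v[1]*c)
```

```text
[ 0.3859 -0.3355  0.067 ] [[ 0.3854 -0.3356  0.0655]
 [ 0.3964 -0.3346  0.0657]] [ 0.3945 -0.2725  0.092 ] [ 0.4048 -0.4017  0.092 ]
t 10.25 pos [ 0.3855 -0.3252  0.1984] yaw 4.6 shift cm [-0.04  1.03 16.24] z [ 0. -0. -1.] q [ 0.63  0.36 -0.03  2.13  0.02  0.65 -0.9 ] F [1.3 0.2 0.5]
turn z 0.00962699792633367
cover frame -0.07615877188287705 0.0018169934760185482
```

>>> drive_tool(rows=[[0, 0.5, 0, 0, 0, 0.01, 0.65], [0, 0.5, 0, 0, 0, 0, 0.65], [0, 0, 1.5, 0, 0, 0, 0.65], [0, 0, 2.5, 0, 0, 0, 0.65], [0, 0, 2.5, 0, 0, 0, 0.65], [0, 0, 2, 0, 0, 0, 0.65], [0, 0, 1, 0, 0, 0, 0.65], [0, 0, 0, 0, 0, 0, 0.65]])

```text
time_s: 11.25
position: [0.3852, -0.3348, 0.1024]
tool_rot: [[0.998, 0.069, -0.002], [0.069, -0.998, 0.001], [-0.001, -0.001, -1.0]]
contact_force: [-0.3, -0.1, 0.5]
grip_width: 0.0553
grasp_force: 0.0
```

Run:
```python
from h import *
delta([.3858,-.3355,.036],4); print(r.state()['grip_width'])
```

```text
t 11.25 pos [ 0.3852 -0.3348  0.1024] yaw 3.9 shift cm [0.06 0.08 6.64] z [-0.002  0.001 -1.   ] q [ 0.64  0.53 -0.02  2.18  0.03  0.43 -0.9 ] F [-0.3 -0.1  0.5]
turn z -0.0009431076759771942
0.055259103392766365
```

>>> drive_tool(rows=[[0, 0.1, 1, 0, 0, 0, 0.65], [0.05, 0, 1.2, 0, 0, 0, 0.65], [0, 0, 1.2, 0, 0, 0, 0.65], [0, 0, 1.2, 0, 0, 0, 0.65], [0, 0, 1.2, 0, 0, 0, 0.65], [0, 0, 0.8, 0, 0, 0, 0.65], [0, 0, 0, 0, 0, 0, 0.65], [0, 0, 0, 0, 0, 0, 0.65]])

```text
time_s: 12.25
position: [0.3864, -0.3363, 0.0374]
tool_rot: [[0.998, 0.069, 0.0], [0.069, -0.998, -0.0], [0.0, 0.0, -1.0]]
contact_force: [0.9, -0.1, -0.8]
grip_width: 0.0556
grasp_force: 0.0
```

>>> drive_tool(rows=[[0, 0, 0, 0, 0, 0, 0.58], [0, 0, 0, 0, 0, 0, 0.54], [0, 0, 0, 0, 0, 0, 0.51], [0, 0, 0, 0, 0, 0, 0.48], [0, 0, 0, 0, 0, 0, 0.45], [0, 0, 0, 0, 0, 0, 0.42], [0, 0, 0, 0, 0, 0, 0.39], [0, 0, 0, 0, 0, 0, 0.36]], force=25)

```text
time_s: 13.25
position: [0.3863, -0.3361, 0.0374]
tool_rot: [[0.998, 0.069, -0.0], [0.069, -0.998, 0.0], [-0.0, -0.0, -1.0]]
contact_force: [0.2, 0.2, 3.1]
grip_width: 0.0345
grasp_force: 24.7
```

Run:
```python
from h import *
delta([.3858,-.3355,.036],4); s=r.state(); print(s['grip_width'],s['grasp_force'])
```

```text
t 13.25 pos [ 0.3863 -0.3361  0.0374] yaw 3.9 shift cm [-0.04 -0.06  0.14] z [-0.  0. -1.] q [ 0.64  0.65 -0.02  2.2   0.03  0.29 -0.91] F [0.2 0.2 3.1]
turn z -0.0009113004219662822
0.03451681715296981 24.71151990350336
```

>>> drive_tool(rows=[[0, 0, -0.3, 0, 0, 0, 0.3], [0, 0, -0.8, 0, 0, 0, 0.3], [0, 0, -1.5, 0, 0, 0, 0.3], [0, 0, -2, 0, 0, 0, 0.3], [0, 0, -2.5, 0, 0, 0, 0.3], [0, 0, -3, 0, 0, 0, 0.3], [0, 0, -3, 0, 0, 0, 0.3], [0, 0, -2, 0, 0, 0, 0.3]], force=30)

```text
time_s: 14.25
position: [0.3865, -0.3364, 0.1908]
tool_rot: [[0.998, 0.069, 0.002], [0.069, -0.998, -0.002], [0.002, 0.002, -1.0]]
contact_force: [-0.2, 0.0, -0.2]
grip_width: 0.0341
grasp_force: 30.0
```

Run:
```python
from h import *
delta([.641,-.253,.19],4); s=r.state(); print(s['grip_width'],s['grasp_force']); shot('wrist','w4')
```

```text
t 14.25 pos [ 0.3865 -0.3364  0.1908] yaw 3.9 shift cm [25.97 -6.58  0.12] z [ 0.002 -0.002 -1.   ] q [ 0.65  0.38 -0.03  2.12  0.02  0.64 -0.89] F [-0.2  0.  -0.2]
turn z -0.0011291343715368492
0.034148125361779844 29.983237870037556
```

View pics/w4.png

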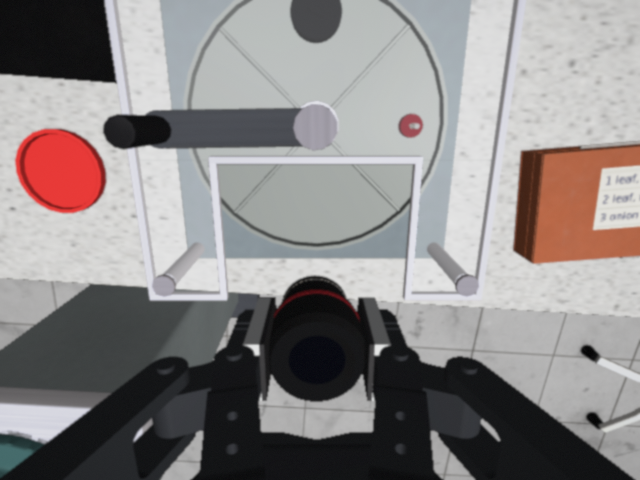

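The eyepiece is held upright between the pads, top disc centred at about (317,350).

>>> drive_tool(rows=[[1, -0.25, 0, 0, 0, 0, 0.3], [2, -0.5, 0, 0, 0, 0, 0.3], [3.5, -0.9, 0, 0, 0, 0, 0.3], [3.5, -0.9, 0, 0, 0, 0, 0.3], [3.5, -0.9, 0, 0, 0, 0, 0.3], [3.5, -0.9, 0, 0, 0, 0, 0.3], [3, -0.75, 0, 0, 0, 0, 0.3], [2, -0.5, 0, 0, 0, 0, 0.3]])

```text
time_s: 15.3
position: [0.6043, -0.2624, 0.1868]
tool_rot: [[0.997, 0.072, -0.001], [0.072, -0.997, 0.002], [-0.001, -0.002, -1.0]]
contact_force: [-0.2, 0.1, -1.2]
grip_width: 0.0339
grasp_force: 30.0
```

Run:
```python
from h import *
print(world('wrist','w4',[(317,358),(317,340),(317,380)]))
z=.19-.0144+.044; print('edges',[wray('w4',u,v,z) for u,v in((268,356),(366,356),(317,312),(317,400))])
delta([.641,-.253,.0185],4)
```

```text
[[ 0.3854 -0.3369  0.2192]
 [ 0.392  -0.3364  0.2183]
 [ 0.3753 -0.3376  0.2181]]
edges [array([ 0.3853, -0.3197,  0.2196]), array([ 0.3876, -0.3539,  0.2196]), array([ 0.4036, -0.3356,  0.2196]), array([ 0.3678, -0.3381,  0.2196])]
t 15.3 pos [ 0.6043 -0.2624  0.1868] yaw 4.1 shift cm [ 3.74 -0.65 16.83] z [-0.001  0.002 -1.   ] q [ 0.36  0.56 -0.03  1.8   0.02  0.79 -1.18] F [-0.2  0.1 -1.2]
turn z 0.0021969577598972756
```

>>> drive_tool(rows=[[1.5, -0.3, 0, 0, 0, 0, 0.3], [1.4, -0.25, 0, 0, 0, 0, 0.3], [0.8, -0.1, 1, 0, 0, 0, 0.3], [0, 0, 2, 0, 0, 0, 0.3], [0, 0, 2.5, 0, 0, 0, 0.3], [0, 0, 2.5, 0, 0, 0, 0.3], [0, 0, 2, 0, 0, 0, 0.3], [0, 0, 1, 0, 0, 0, 0.3]])

```text
time_s: 16.3
position: [0.6367, -0.2561, 0.0762]
tool_rot: [[0.998, 0.068, -0.003], [0.068, -0.998, 0.001], [-0.003, -0.001, -1.0]]
contact_force: [-0.4, -0.1, 0.1]
grip_width: 0.0344
grasp_force: 30.0
```

Run:
```python
from h import *
delta([.641,-.253,.0185],4)
```

```text
t 16.3 pos [ 0.6367 -0.2561  0.0762] yaw 3.9 shift cm [ 0.46 -0.28  5.77] z [-0.003  0.001 -1.   ] q [ 0.33  0.72 -0.02  1.79  0.03  0.63 -1.21] F [-0.4 -0.1  0.1]
turn z -0.0015824025011295763
```

>>> drive_tool(rows=[[0.2, -0.1, 1, 0, 0, 0, 0.3], [0.2, -0.1, 1, 0, 0, 0, 0.3], [0, 0, 1, 0, 0, 0, 0.3], [0, 0, 0.8, 0, 0, 0, 0.3], [0, 0, 0.6, 0, 0, 0, 0.3], [0, 0, 0.4, 0, 0, 0, 0.3], [0, 0, 0.2, 0, 0, 0, 0.3], [0, 0, 0, 0, 0, 0, 0.3]])

```text
time_s: 17.3
position: [0.6422, -0.2539, 0.0283]
tool_rot: [[0.998, 0.069, 0.0], [0.069, -0.998, -0.0], [0.0, 0.0, -1.0]]
contact_force: [-0.2, 0.6, -1.4]
grip_width: 0.0342
grasp_force: 30.0
```

Run:
```python
from h import *
delta([.641,-.253,.0185],4)
```

```text
t 17.3 pos [ 0.6422 -0.2539  0.0283] yaw 3.9 shift cm [-0.12 -0.1   0.98] z [ 0. -0. -1.] q [ 0.33  0.79 -0.02  1.79  0.03  0.56 -1.22] F [-0.2  0.6 -1.4]
turn z -0.0009596920072231229
```

>>> drive_tool(rows=[[-0.1, -0.1, 0.2, 0, 0, 0, 0.3], [0, 0, 0.2, 0, 0, 0, 0.3], [0, 0, 0.2, 0, 0, 0, 0.3], [0, 0, 0.15, 0, 0, 0, 0.3], [0, 0, 0.1, 0, 0, 0, 0.3], [0, 0, 0, 0, 0, 0, 0.3], [0, 0, 0, 0, 0, 0, 0.3], [0, 0, 0, 0, 0, 0, 0.3]])

```text
time_s: 18.3
position: [0.6412, -0.253, 0.0198]
tool_rot: [[0.998, 0.069, 0.0], [0.069, -0.998, -0.0], [0.0, 0.0, -1.0]]
contact_force: [-0.6, -0.9, -0.5]
grip_width: 0.0339
grasp_force: 30.0
```

Run:
```python
from h import *
delta([.641,-.253,.0185],4)
```

```text
t 18.3 pos [ 0.6412 -0.253   0.0198] yaw 3.9 shift cm [-0.02  0.    0.13] z [ 0. -0. -1.] q [ 0.32  0.8  -0.02  1.8   0.03  0.54 -1.22] F [-0.6 -0.9 -0.5]
turn z -0.0009554309295233038
```

>>> drive_tool(rows=[[0, 0, 0.05, 0, 0, 0, 0.3], [0, 0, 0.05, 0, 0, 0, 0.3], [0, 0, 0.03, 0, 0, 0, 0.3], [0, 0, 0.03, 0, 0, 0, 0.3], [0, 0, 0, 0, 0, 0, 0.3], [0, 0, 0, 0, 0, 0, 0.3], [0, 0, 0, 0, 0, 0, 0.3], [0, 0, 0, 0, 0, 0, 0.3]])

```text
time_s: 19.3
position: [0.6413, -0.2529, 0.0185]
tool_rot: [[0.998, 0.069, 0.0], [0.069, -0.998, -0.0], [0.0, 0.0, -1.0]]
contact_force: [-1.8, 0.8, 5.3]
grip_width: 0.0339
grasp_force: 30.4
```

>>> drive_tool(rows=[[0, 0, 0, 0, 0, 0, 0.4], [0, 0, 0, 0, 0, 0, 0.42], [0, 0, 0, 0, 0, 0, 0.44], [0, 0, 0, 0, 0, 0, 0.47], [0, 0, 0, 0, 0, 0, 0.52], [0, 0, 0, 0, 0, 0, 0.58], [0, 0, 0, 0, 0, 0, 0.64], [0, 0, 0, 0, 0, 0, 0.68]])

```text
time_s: 20.3
position: [0.6412, -0.2529, 0.0182]
tool_rot: [[0.998, 0.069, 0.0], [0.069, -0.998, -0.0], [0.0, 0.0, -1.0]]
contact_force: [-0.0, 0.6, -0.6]
grip_width: 0.0585
grasp_force: 0.0
```

>>> drive_tool(rows=[[0, 0, 0, 0, 0, 0, 0.68], [0, 0, -0.5, 0, 0, 0, 0.68], [0, 0, -1, 0, 0, 0, 0.68], [0, 0, -2, 0, 0, 0, 0.68], [0, 0, -3, 0, 0, 0, 0.68], [0, 0, -3, 0, 0, 0, 0.68], [0, 0, -3, 0, 0, 0, 0.68], [0, 0, -2, 0, 0, 0, 0.68]])

```text
time_s: 21.3
position: [0.6421, -0.2533, 0.1664]
tool_rot: [[0.998, 0.069, 0.003], [0.069, -0.998, -0.001], [0.003, 0.001, -1.0]]
contact_force: [0.6, 0.1, -0.7]
grip_width: 0.0578
grasp_force: 0.0
```

Run:
```python
from h import *
delta([.641,-.253,.15],4); shot('wrist','w5'); im,_=shot('scene','s5')
a=cv2.resize(cv2.imread('pics/w5.png')[100:400,160:480],None,fx=1.25,fy=1.25); b=cv2.resize(cv2.imread('pics/s5.png')[190:290,230:350],None,fx=3.33,fy=3.75)
b=cv2.resize(b,(400,a.shape[0])); cv2.imwrite('pics/f5.png',np.hstack([a,b]))
```

```text
t 21.3 pos [ 0.6421 -0.2533  0.1664] yaw 3.9 shift cm [-0.11 -0.04  1.64] z [ 0.003 -0.001 -1.   ] q [ 0.33  0.61 -0.03  1.74  0.02  0.78 -1.21] F [ 0.6  0.1 -0.7]
turn z -0.001031299390771565
```

View pics/f5.png

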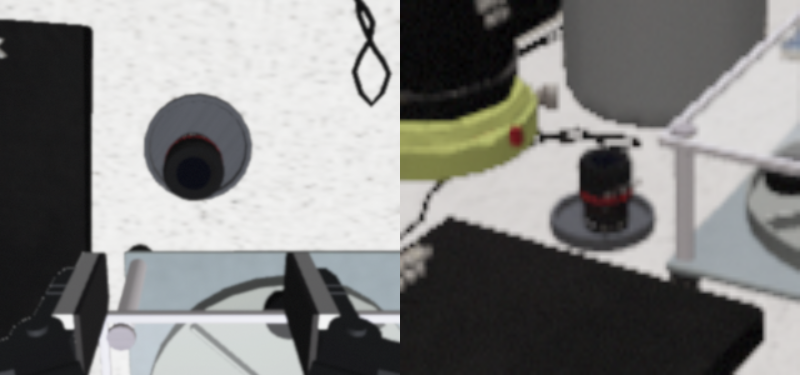

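The picture shows the eyepiece standing upright inside the dark dish near its centre, with the gripper clear above it.

Run:
```python
from h import *
px=lambda u,v:(160+u/1.25,100+v/1.25)
print('eye top',wray('w5',*px(194,172),.048),'dish',wray('w5',*px(198,147),.01))
print(r.close_job())
```

```text
eye top [ 0.6394 -0.253   0.048 ] dish [ 0.6448 -0.2552  0.01  ]
the job is handed in; nothing more can be done
None
```

The carousel was turned to bring the eyepiece to the opening; the eyepiece was then lifted out, stood upright in the dark steel dish about 6 mm off centre by the last picture, and let go. I handed the job in at about 21 s but got no verdict back.

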